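# Queue three sample vials on the key panel

### The arm

A 6-joint arm with a two-finger parallel gripper is mounted at the origin on a cart in front of the work surface, level with it; the furniture and walls round the work are solid. World frame = base frame: x ahead of the robot, y to its left, z up, the work surface at z = 0. Lengths are in m, angles in degrees, forces in N, time in s.
With the tool pointing down it reaches from about 0.35 to 0.875 m from the base axis. Payload 4.2 kg.
Tool frame: the origin (TCP) lies at the centre of the arm's flange, where the gripper is bolted on; the fingertips stand 182 mm ahead of it and the grasp point (between the pads) lies 164 mm ahead of it (r.nose_length is the distance from the TCP to the fingertips, in m); z points along the fingers, y is the line along which they close (so a half turn about z gives the same grasp; the last joint's range is limited). The gripper opens to 87 mm and grips with 3 to 60 N. Pads are 19 mm wide; open, the fingers measure 117 mm over their backs; the gripper's body (75 mm by 190 mm) begins 51 mm behind the grasp point.
Start: joints at [78.186, 22.042, 0.453, 0, -68.411, -14.817], TCP at [0.28, 0.559, 0.405] pointing down, gripper open.
Joint ranges: [-179.83, 179.83], [-69.29, 118.12], [-61.27, 80.66], [-181.25, 117.63], [-171.15, -9.14], [-177.46, 177.46]. Speed limits (degrees/s): [159.86, 159.86, 180, 180, 180, 180].

### API

Orientations are given as a 3x3 rotation matrix whose columns are the frame's x, y, z axes.
In Python, from station import r, vision gives the robot as it stands. The module is installed in compiled form; this text tells all that it offers.
- The arm moves only by the shell command python3 -m creep 'ROWS'. ROWS is JSON, a list of rows, each a list of 7 numbers: the opening, from -1 (shut) to 1 (fully open), then the shift along the tool's x, y, z in mm, then the turn, a rotation vector about the tool's x, y, z in degrees. A call has 1 to 8 rows; each row is the pose to reach, as a shift and turn from the pose commanded when the call began, along the tool's axes at that moment; what a row does not reach only later rows make up. A row lasts 1/12 s, in which the tool goes at most 41.7 mm and 7.16 degrees, less where a joint would pass 70% of its speed; a pose out of reach is approached as far as the arm can. A call with a gripper value outside its range is refused whole. The fingers move at their own pace and stop on an object; the grip force is fixed at half the most. Time passes only in rows, so rows that repeat a pose let the fingers close. It gives the time, the measured TCP pose, the force, the opening and the grip force at its end, in the units of the state.
- r.sense(): the state, without advancing time (a new reading comes with each control period).
- vision.capture(name): name is "scene" or "top" or "wrist"; returns (picture, depth): 384x512x3 uint8, red, green, blue; 384x512 float32, m along the optical axis (not along the pixel's ray), 0 where there is no reading.
- vision.camera_model(name): a dict with "vertical_fov" (degrees; the focal length in pixels is half the picture's height over the tangent of half this angle, whatever the lens; pixels are square), "cx", "cy" (the principal point, pixels), "distortion" ([k1, k2, p1, p2, k3] as OpenCV has them; the pictures are not rectified), "extrinsics" (4x4, takes a point from camera to world coordinates); the wrist camera has in their place "mount" (4x4, takes a point from camera to tool coordinates, whose origin is the TCP and whose axes are the flange's). Camera axes: x right, y down, z forward; pixel columns grow to the right and rows downward; lengths in m; the calibration is good to about 2 mm. A picture is of the moment at which its call begins: read the wrist's pose just before it. camera_model takes no time and is no camera call.
- r.finish_job(): hands the job in; it is judged then, once.
Trained networks look in the newest picture that a camera, given by its name, has taken for a name from the list of things; names that differ only in an ending like _2 or _b are one class to them, and where a whole thing is asked for, a point or a joint stands for the part that bears it (a point fixed in the world has none). Each returns a list of dicts, best first, with "conf" (0 to 1); they miss things now and then, are a little off and sometimes report something else, mostly with a low value. They report only what shows in the picture. A call takes as long as a camera call.
- vision.find_in(camera, thing): "uv" ([column, row] in pixels, amid what is visible of it).
- vision.cut_out(camera, thing): "region" (384x512 bool, what is visible of it) and "uv" ([column, row] in pixels, amid what is visible of it).
The state is a dict: "time_s": time; "joints": joint angles; "joint_velocities": joint speeds; "effort": joint torques, N m; "tcp_pos": TCP position; "ee_rot": TCP orientation; "wrist_force": force on the tool from outside, world axes, zero at the start; "moment": the same for the moment, N m; "gripper_width": opening from 0.0 (shut) to 1.0 (fully open); "gripper_force": force on a finger pad.
Only numpy, scipy, OpenCV 4.12 (cv2) and the standard library are available. Lean on these libraries where they do the work, as an engineer would, in place of code of your own. Each camera call takes 0.05 s, during which the arm holds its last target. There are 200 camera calls.

### The job

Queue the three vials in the white rack for measurement, in the order they stand from the robot's left to its right: for each vial in turn, press the key on the grey panel that has the colour of its cap, lightly with a fingertip, until the key is down; it stays down by itself. Press each key only in its turn, leave the vials standing in the rack and the other things on the bench undisturbed, and finish clear of everything.

Things in the scene. Friction and masses are not known exactly. Their poses are not given: they have to be found in the camera images.
- panel: grey key panel, 86 (x) x 164 (y) x 36 mm high, fixed to the bench; origin at the centre of its underside, its x axis points away from the robot (yaw up to 0.3 rad), y to the left. On its top three square keys in a row along its y: blue at y = +50 mm, red at 0, white at -50 mm, all 8 mm nearer the robot than the origin. Its place and the rack's place are sometimes swapped
- rack: white block, 50 x 136 x 30 mm high, fixed to the bench, with three blind holes in a row along its y axis at y = +42, 0 and -42 mm (floor of the holes 6 mm above the bench); origin at the centre of its underside, x away from the robot (yaw up to 0.3 rad), +y to the robot's left. One vial stands in each hole, in any order
- vial_blue_mid (a point): loose screw-cap vial with a blue cap, 22 mm across and 54 mm tall, standing upright in a hole of the rack; the point lies on its axis half-way up, at about 33 mm above the bench
- vial_red_mid (a point): loose screw-cap vial with a red cap, 22 mm across and 54 mm tall, standing upright in a hole of the rack; the point lies on its axis half-way up, at about 33 mm above the bench
- vial_white_mid (a point): loose screw-cap vial with a white cap, 22 mm across and 54 mm tall, standing upright in a hole of the rack; the point lies on its axis half-way up, at about 33 mm above the bench
- key_blue_top (a point): centre of the top face of the blue key, a square cap of 28 x 28 mm whose top stands 55 mm above the bench (19 mm above the panel) when up. The cap is soft: it is sprung on the key and gives by up to 6 mm at about 1.5 N per mm, then springs back when the finger leaves; the key under it stays down. A press that carries the cap 10 to 14 mm down is ample
- key_red_top (a point): centre of the top face of the red key, a square cap of 28 x 28 mm whose top stands 55 mm above the bench (19 mm above the panel) when up. The cap is soft: it is sprung on the key and gives by up to 6 mm at about 1.5 N per mm, then springs back when the finger leaves; the key under it stays down. A press that carries the cap 10 to 14 mm down is ample
- key_white_top (a point): centre of the top face of the white key, a square cap of 28 x 28 mm whose top stands 55 mm above the bench (19 mm above the panel) when up. The cap is soft: it is sprung on the key and gives by up to 6 mm at about 1.5 N per mm, then springs back when the finger leaves; the key under it stays down. A press that carries the cap 10 to 14 mm down is ample
- key_blue (a joint): travel of the blue key in m: 0 up (start), 0.010 at its stop. It counts as down from 0.006. It moves straight down against a steady friction of about 2.5 N, without a return spring, and stays where it is left, so a wrong press cannot be undone. Does not include the give of the soft cap
- key_red (a joint): travel of the red key in m: 0 up (start), 0.010 at its stop. It counts as down from 0.006. It moves straight down against a steady friction of about 2.5 N, without a return spring, and stays where it is left, so a wrong press cannot be undone. Does not include the give of the soft cap
- key_white (a joint): travel of the white key in m: 0 up (start), 0.010 at its stop. It counts as down from 0.006. It moves straight down against a steady friction of about 2.5 N, without a return spring, and stays where it is left, so a wrong press cannot be undone. Does not include the give of the soft cap
- objective_spare: black microscope objective, loose bystander, 51 mm across, 52 mm tall, standing at the back; origin at the centre of its underside
- tape_roll: roll of masking tape, loose bystander, 66 mm across, 19 mm tall; origin at the centre of its underside
- dropper_bottle: amber dropper bottle, loose bystander, 38 mm across, 113 mm tall; origin at the centre of its underside
- bushing: bronze flanged bushing, loose bystander between panel and rack, 32 mm across, 24 mm tall; origin at the centre of its underside
- gear: small steel spur gear, loose bystander to the right of the work, 33 mm across, 16 mm tall; origin at the centre of its underside
- tweezers: steel tweezers, loose bystander lying to the right of the work, 126 mm long along its own x, 9 mm tall; origin at the middle of the underside
- blower: black rubber air blower with an orange nozzle, loose bystander at the back, 52 mm across, 128 mm tall; origin at the centre of its underside

How it is judged (in metres and radians):
On the way, in this order (a step that is already met when the one before it is completed fails the run):
1. the key with the cap colour of the leftmost vial in the rack is pressed down (6 mm or more) by the fingers (((y of vial_blue_mid in the frame of rack above 0.021 m and value of joint key_blue above 0.006 m and contact force between the fingers and panel above 0.2 N) or (y of vial_red_mid in the frame of rack above 0.021 m and value of joint key_red above 0.006 m and contact force between the fingers and panel above 0.2 N) or (y of vial_white_mid in the frame of rack above 0.021 m and value of joint key_white above 0.006 m and contact force between the fingers and panel above 0.2 N))), for 0.02 s.
2. the key with the cap colour of the middle vial in the rack is pressed down (6 mm or more) by the fingers (((y of vial_blue_mid in the frame of rack between -0.021 and 0.021 m and value of joint key_blue above 0.006 m and contact force between the fingers and panel above 0.2 N) or (y of vial_red_mid in the frame of rack between -0.021 and 0.021 m and value of joint key_red above 0.006 m and contact force between the fingers and panel above 0.2 N) or (y of vial_white_mid in the frame of rack between -0.021 and 0.021 m and value of joint key_white above 0.006 m and contact force between the fingers and panel above 0.2 N))), for 0.02 s.
3. the key with the cap colour of the rightmost vial in the rack is pressed down (6 mm or more) by the fingers (((y of vial_blue_mid in the frame of rack below -0.021 m and value of joint key_blue above 0.006 m and contact force between the fingers and panel above 0.2 N) or (y of vial_red_mid in the frame of rack below -0.021 m and value of joint key_red above 0.006 m and contact force between the fingers and panel above 0.2 N) or (y of vial_white_mid in the frame of rack below -0.021 m and value of joint key_white above 0.006 m and contact force between the fingers and panel above 0.2 N))), for 0.02 s.
At the end, for the whole second after the job is handed in: All three keys are down by 6 mm or more and at rest, and all three vials stand upright (within 0.15 rad) in the rack (value of joint each of key_blue, key_red, key_white above 0.006 m and horizontal distance between each of vial_blue_mid, vial_red_mid, vial_white_mid and rack below 0.05 m and angle between each of vial_blue_mid, vial_red_mid, vial_white_mid's own z axis and vertical below 0.15 rad and height (world z) of each of vial_blue_mid, vial_red_mid, vial_white_mid below 0.04 m and velocity of joint each of key_blue, key_red, key_white below 0.005 m/s); the robot touches nothing.
It fails at once if a key is pressed by more than 3 mm before the keys of all vials further left are down (6 mm) ((((y of vial_blue_mid in the frame of rack above 0.021 m and not (y of vial_red_mid in the frame of rack above 0.021 m)) or (y of vial_red_mid in the frame of rack below -0.021 m and not (y of vial_blue_mid in the frame of rack below -0.021 m))) and value of joint key_red above 0.003 m and not (value of joint key_blue above 0.006 m)) or (((y of vial_blue_mid in the frame of rack above 0.021 m and not (y of vial_white_mid in the frame of rack above 0.021 m)) or (y of vial_white_mid in the frame of rack below -0.021 m and not (y of vial_blue_mid in the frame of rack below -0.021 m))) and value of joint key_white above 0.003 m and not (value of joint key_blue above 0.006 m)) or (((y of vial_red_mid in the frame of rack above 0.021 m and not (y of vial_blue_mid in the frame of rack above 0.021 m)) or (y of vial_blue_mid in the frame of rack below -0.021 m and not (y of vial_red_mid in the frame of rack below -0.021 m))) and value of joint key_blue above 0.003 m and not (value of joint key_red above 0.006 m)) or (((y of vial_red_mid in the frame of rack above 0.021 m and not (y of vial_white_mid in the frame of rack above 0.021 m)) or (y of vial_white_mid in the frame of rack below -0.021 m and not (y of vial_red_mid in the frame of rack below -0.021 m))) and value of joint key_white above 0.003 m and not (value of joint key_red above 0.006 m)) or (((y of vial_white_mid in the frame of rack above 0.021 m and not (y of vial_blue_mid in the frame of rack above 0.021 m)) or (y of vial_blue_mid in the frame of rack below -0.021 m and not (y of vial_white_mid in the frame of rack below -0.021 m))) and value of joint key_blue above 0.003 m and not (value of joint key_white above 0.006 m)) or (((y of vial_white_mid in the frame of rack above 0.021 m and not (y of vial_red_mid in the frame of rack above 0.021 m)) or (y of vial_red_mid in the frame of rack below -0.021 m and not (y of vial_white_mid in the frame of rack below -0.021 m))) and value of joint key_red above 0.003 m and not (value of joint key_white above 0.006 m))).
It fails at once if the fingers push on the panel or a key with more than 20 N (contact force between the fingers and panel above 20 N).
It fails at once if a vial is lifted, tipped or shifted by more than 12 mm (distance of any of vial_blue_mid, vial_red_mid, vial_white_mid from where it was at the start of the episode above 0.012 m).
It fails at once if a bystander on the bench is moved by more than 15 mm (distance of any of objective_spare, tape_roll, dropper_bottle, bushing, gear, tweezers, blower from where it was at the start of the episode above 0.015 m).
It also fails if it takes over 48 s, if anything falls off the work surface, if the arm or the gripper's body presses on something with over 40 N, if the wrist force passes 120 N, or if a joint passes its speed limit or range.

## Working session

There is one attempt and no reset: what is moved stays moved. The work goes in short steps, Python scripts to look and compute and a shell command to move; the robot and the scene stay as the last step left them, time stands still between calls to the robot, and variables do not carry over. Pictures are saved under pics/ and viewed, at most 10 in all, crops included, and the job is handed in when it is done.

```bash
mkdir -p pics; cat > h.py <<'E'
import numpy as np, cv2
from station import r, vision
def world(cam,uv,depth,T=None,z=None):
    m=vision.camera_model(cam); f=192/np.tan(np.radians(m["vertical_fov"]/2))
    K=np.array([[f,0,m["cx"]],[0,f,m["cy"]],[0,0,1]])
    p=cv2.undistortPoints(np.array([[uv]],float),K,np.array(m["distortion"],float))[0,0]
    if T is None: T=np.array(m["extrinsics"])
    d=T[:3,:3]@np.array([p[0],p[1],1]); o=T[:3,3]
    s=depth if z is None else (z-o[2])/d[2]
    return o+d*s
def wristT():
    s=r.sense(); T=np.eye(4); T[:3,:3]=s["ee_rot"]; T[:3,3]=s["tcp_pos"]
    return T@np.array(vision.camera_model("wrist")["mount"])
def look(cam,things,name):
    T=wristT() if cam=="wrist" else None
    pic,dep=vision.capture(cam); cv2.imwrite(f"pics/{name}.png",pic[:,:,::-1])
    for t in things:
        for d in vision.cut_out(cam,t)[:2]:
            u=d["uv"]; D=dep[d["region"]]; D=D[D>0]
            if len(D)==0: continue
            print(t,round(d["conf"],2),np.round(u),np.round(world(cam,u,np.median(D),T),3),d["region"].sum())
E
python3 - <<'E'
from h import *
s=r.sense(); print(s["tcp_pos"],np.round(s["ee_rot"],3),r.nose_length,s["time_s"])
look("top",["panel","rack","vial_blue_mid","vial_red_mid","vial_white_mid","key_blue_top","key_red_top","key_white_top","dropper_bottle","blower","bushing"],"top")
E
```

```text
[0.28001843 0.55853199 0.40365139] [[ 0.894 -0.448 -0.001]
 [-0.448 -0.894 -0.002]
 [ 0.     0.002 -1.   ]] 0.1822 0.0
panel 0.75 [347. 205.] [ 0.509 -0.237  0.038] 1729
rack 0.6 [194. 208.] [0.51  0.194 0.029] 746
vial_blue_mid 0.47 [176. 201.] [0.527 0.239 0.059] 38
vial_blue_mid 0.4 [194. 204.] [0.518 0.188 0.058] 65
vial_red_mid 0.45 [202. 206.] [0.512 0.166 0.06 ] 50
vial_white_mid 0.55 [177. 200.] [0.529 0.237 0.059] 58
vial_white_mid 0.28 [329. 140.] [ 0.691 -0.192  0.052] 261
key_blue_top 0.69 [266. 192.] [ 0.553 -0.011  0.021] 72
key_blue_top 0.51 [329. 211.] [ 0.491 -0.181  0.055] 74
key_red_top 0.6 [330. 210.] [ 0.493 -0.184  0.054] 107
key_red_top 0.53 [345. 207.] [ 0.503 -0.227  0.055] 102
key_white_top 0.59 [269. 192.] [ 0.554 -0.018  0.012] 96
key_white_top 0.41 [362. 208.] [ 0.497 -0.276  0.054] 117
dropper_bottle 0.78 [151. 143.] [0.691 0.309 0.062] 209
blower 0.55 [331. 139.] [ 0.695 -0.195  0.055] 211
```

View pics/top.png

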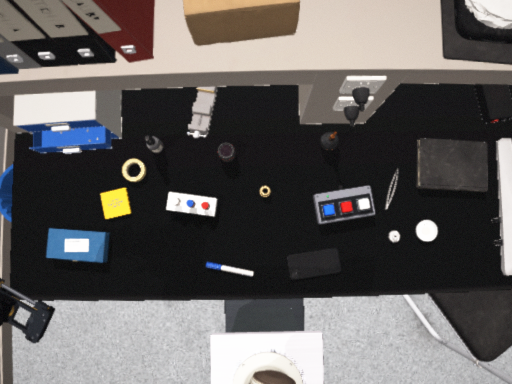

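The overview shows the rack at (192,205) with caps that look white, blue, red from left to right. The panel is at (345,205) with keys blue, red, white. I'll enlarge both and locate the keys by colour and height.

```bash
python3 - <<'E'
from h import *
pic,dep=vision.capture("top")
a=cv2.resize(pic[180:230,155:230],None,fx=8,fy=8,interpolation=2);b=cv2.resize(pic[180:230,305:380],None,fx=8,fy=8,interpolation=2)
im=np.vstack([a[:300],b[:300]]) if 0 else np.vstack([a,b])
im=cv2.resize(im,(450,600)); cv2.imwrite("pics/zoom.png",im[:,:,::-1])
h=cv2.cvtColor(pic,cv2.COLOR_RGB2HSV).astype(int)
ms={"blue":(h[...,0]>95)&(h[...,0]<130)&(h[...,1]>130)&(h[...,2]>90),"red":((h[...,0]<8)|(h[...,0]>172))&(h[...,1]>130)&(h[...,2]>90),"white":(h[...,1]<60)&(h[...,2]>150)}
for c,m in ms.items():
    w=np.zeros_like(m);w[190:225,315:375]=m[190:225,315:375]&(dep[190:225,315:375]>0)
    n,l,st,ce=cv2.connectedComponentsWithStats(w.astype(np.uint8))
    for i in range(1,n):
        if st[i,4]>20: print(c,ce[i],st[i,4],np.round(world("top",ce[i],0,z=.055),4),np.round(world("top",ce[i],np.median(dep[l==i])),4))
E
```

```text
blue [328.5 209.5] 120 [ 0.4958 -0.1808  0.055 ] [ 0.4959 -0.1809  0.0543]
red [346.08943089 206.53658537] 123 [ 0.5029 -0.2299  0.055 ] [ 0.503  -0.23    0.0546]
white [337.18062827 195.95026178] 382 [ 0.5328 -0.2063  0.055 ] [ 0.5346 -0.2099  0.0362]
white [363.42857143 203.34453782] 119 [ 0.5107 -0.2788  0.055 ] [ 0.5107 -0.2789  0.0544]
```

View pics/zoom.png

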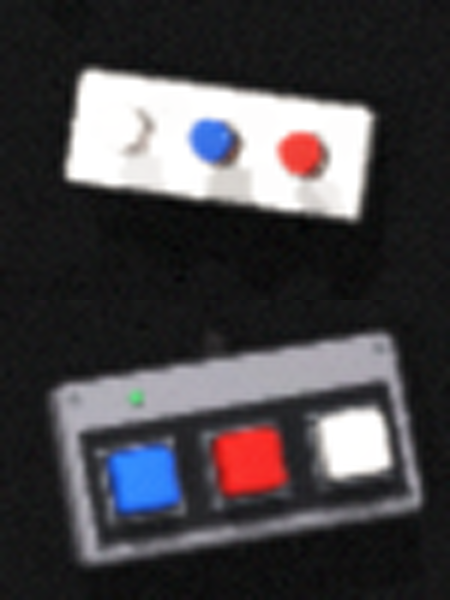

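The order is white, blue, red. I'll close the gripper and travel high over to the panel.

```bash
python3 -m creep '[[-1,27,30,0,0,0,0],[-1,54,60,0,0,0,0],[-1,81,90,0,0,0,0],[-1,108,120,0,0,0,0],[-1,135,150,0,0,0,0],[-1,162,180,0,0,0,0],[-1,189,210,0,0,0,0],[-1,216,240,0,0,0,0]]'
```

```text
time_s: 1.32
tcp_pos: [0.3656, 0.2453, 0.4051]
ee_rot: [[0.894, -0.448, 0.001], [-0.448, -0.894, 0.001], [0.0, -0.001, -1.0]]
wrist_force: [1.1, -0.3, 0.5]
gripper_width: 0.477
gripper_force: 0.0
```

```bash
python3 -m creep '[[-1,27,30,0,0,0,0],[-1,54,60,0,0,0,0],[-1,81,90,0,0,0,0],[-1,108,120,0,0,0,0],[-1,135,150,0,0,0,0],[-1,162,180,0,0,0,0],[-1,189,210,0,0,0,0],[-1,216,240,0,0,0,0]]'; python3 -m creep '[[-1,27,30,10,0,0,0],[-1,54,60,20,0,0,0],[-1,81,90,30,0,0,0],[-1,108,120,40,0,0,0],[-1,135,150,40,0,0,0],[-1,150,165,40,0,0,0],[-1,150,165,40,0,0,0],[-1,150,165,40,0,0,0]]'
python3 - <<'E'
from h import *
s=r.sense(); print(s["tcp_pos"],np.round(s["ee_rot"],3),s["joints"],s["gripper_width"])
look("wrist",["key_blue_top","key_red_top","key_white_top"],"w1")
E
```

```text
time_s: 1.98
tcp_pos: [0.451, -0.0661, 0.4053]
ee_rot: [[0.894, -0.448, 0.001], [-0.448, -0.894, 0.0], [0.001, -0.001, -1.0]]
wrist_force: [0.8, 0.5, -0.8]
gripper_width: 0.011
gripper_force: 0.0
time_s: 2.65
tcp_pos: [0.5112, -0.2799, 0.364]
ee_rot: [[0.893, -0.45, -0.001], [-0.45, -0.893, 0.0], [-0.001, 0.0, -1.0]]
wrist_force: [0.9, -0.1, 0.4]
gripper_width: 0.002
gripper_force: 0.0
[ 0.51119734 -0.2798603   0.36403899] [[ 0.893 -0.45  -0.001]
 [-0.45  -0.893  0.   ]
 [-0.001  0.    -1.   ]] [-1.27875087e+01  1.97954559e+01 -9.09435519e+00 -1.43210684e-02
 -6.11734589e+01  7.60199744e+01] 0.0021215141223269634
key_red_top 0.83 [217. 204.] [ 0.509 -0.235  0.054] 528
key_white_top 0.78 [256. 184.] [ 0.51  -0.277  0.055] 958
```

View pics/w1.png

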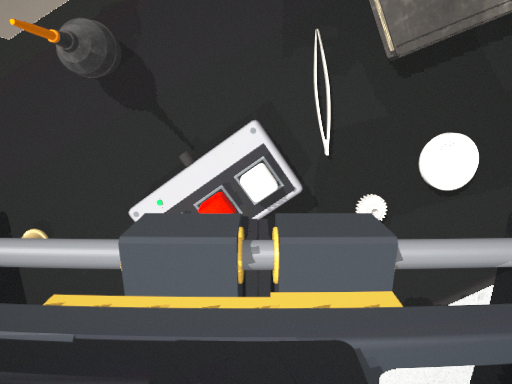

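The wrist view shows the white key at about (258,183), which maps to (0.510,-0.277). That agrees with the top camera, and the TCP is above it. I'll descend and press slowly.

```bash
python3 -m creep '[[-1,0,-1,30,0,0,0],[-1,0,-1,60,0,0,0],[-1,0,-1,85,0,0,0],[-1,0,-1,105,0,0,0],[-1,0,-1,115,0,0,0],[-1,0,-1,120,0,0,0],[-1,0,-1,122,0,0,0],[-1,0,-1,122,0,0,0]]'; python3 -m creep '[[-1,0,0,2,0,0,0],[-1,0,0,4,0,0,0],[-1,0,0,6,0,0,0],[-1,0,0,8,0,0,0],[-1,0,0,10,0,0,0],[-1,0,0,12,0,0,0],[-1,0,0,14,0,0,0],[-1,0,0,14,0,0,0]]'
```

```text
time_s: 3.52
tcp_pos: [0.5122, -0.2776, 0.2436]
ee_rot: [[0.894, -0.447, 0.001], [-0.447, -0.894, -0.001], [0.002, -0.0, -1.0]]
wrist_force: [0.3, 0.2, -0.2]
gripper_width: 0.006
gripper_force: 0.0
time_s: 4.18
tcp_pos: [0.512, -0.2779, 0.2286]
ee_rot: [[0.894, -0.448, 0.001], [-0.448, -0.894, -0.0], [0.001, -0.0, -1.0]]
wrist_force: [0.3, 0.9, 2.7]
gripper_width: 0.006
gripper_force: 1.0
```

```bash
python3 -m creep '[[-1,0,0,1,0,0,0],[-1,0,0,2,0,0,0],[-1,0,0,3,0,0,0],[-1,0,0,4,0,0,0],[-1,0,0,4.5,0,0,0],[-1,0,0,4.5,0,0,0],[-1,0,0,4.5,0,0,0]]'
```

```text
time_s: 4.77
tcp_pos: [0.512, -0.2779, 0.2247]
ee_rot: [[0.894, -0.448, 0.001], [-0.448, -0.894, -0.0], [0.001, -0.0, -1.0]]
wrist_force: [0.6, 0.6, 4.5]
gripper_width: 0.007
gripper_force: 2.3
```

The press reached 12.5 mm and the force rose to 4.5 N, so the key is at its stop. I'll lift, move over blue and check.

```bash
python3 -m creep '[[-1,0,0,-20,0,0,0],[-1,0,0,-50,0,0,0],[-1,-15,-20,-70,0,0,0],[-1,-35,-48,-80,0,0,0],[-1,-50,-70,-80,0,0,0],[-1,-58,-79.5,-80,0,0,0],[-1,-58,-79.5,-80,0,0,0],[-1,-58,-79.5,-80,0,0,0]]'
python3 - <<'E'
from h import *
print(r.sense()["wrist_force"])
look("wrist",["key_red_top","key_white_top"],"w2")
look("top",["key_white_top"],"t2")
_,d=vision.capture("top")
for n,u in [("blue",(328,209)),("red",(346,206)),("white",(363,203))]:
    print(n,[round(float(world("top",(u[0]+i,u[1]),d[u[1],u[0]+i])[2]),4) for i in (-2,0,2) if d[u[1],u[0]+i]>0])
E
```

```text
time_s: 5.43
tcp_pos: [0.495, -0.1805, 0.3035]
ee_rot: [[0.894, -0.447, -0.002], [-0.447, -0.894, 0.0], [-0.002, 0.001, -1.0]]
wrist_force: [0.7, 0.5, -0.7]
gripper_width: 0.009
gripper_force: 0.0
[ 0.72004113  0.48681313 -0.67448315]
key_red_top 0.76 [314. 161.] [ 0.503 -0.229  0.055] 1463
key_white_top 0.85 [368. 123.] [ 0.509 -0.278  0.045] 1389
key_white_top 0.74 [194. 206.] [0.515 0.196 0.03 ] 630
blue [0.4564, 0.4568, 0.4575]
red [0.4603, 0.4615, 0.4607]
white [0.486, 0.4899, 0.4891]
```

View pics/w2.png

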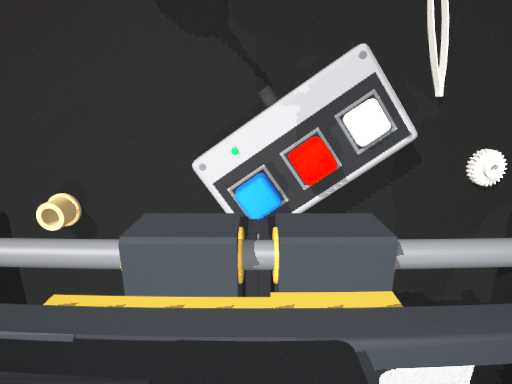

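White (368,123) now reads 45 mm high, so it is down the full 10 mm. Blue (258,193) sits under the fingertip and red is still up at 55 mm. I'll press blue.

```bash
python3 -m creep '[[-1,0,0,25,0,0,0],[-1,0,0,45,0,0,0],[-1,0,0,58,0,0,0],[-1,0,0,64,0,0,0],[-1,0,0,67,0,0,0],[-1,0,0,69,0,0,0],[-1,0,0,71,0,0,0],[-1,0,0,73,0,0,0]]'; python3 -m creep '[[-1,0,0,2,0,0,0],[-1,0,0,4,0,0,0],[-1,0,0,5.5,0,0,0],[-1,0,0,7,0,0,0],[-1,0,0,7,0,0,0],[-1,0,0,7,0,0,0]]'
```

```text
time_s: 6.4
tcp_pos: [0.4957, -0.181, 0.2321]
ee_rot: [[0.894, -0.448, 0.001], [-0.448, -0.894, -0.0], [0.001, -0.0, -1.0]]
wrist_force: [-1.3, -0.4, 2.1]
gripper_width: 0.005
gripper_force: 1.2
time_s: 6.9
tcp_pos: [0.4958, -0.1809, 0.2247]
ee_rot: [[0.894, -0.448, 0.001], [-0.448, -0.894, -0.0], [0.001, -0.0, -1.0]]
wrist_force: [-0.6, -1.9, 4.0]
gripper_width: 0.008
gripper_force: 2.3
```

```bash
python3 -m creep '[[-1,0,0,-20,0,0,0],[-1,0,0,-50,0,0,0],[-1,0,0,-75,0,0,0],[-1,0,0,-80,0,0,0],[-1,0,0,-80,0,0,0],[-1,0,0,-80,0,0,0]]'
python3 - <<'E'
from h import *
T=wristT();p,d=vision.capture("wrist")
for n,u in [("blue",(258,193)),("red",(314,161)),("white",(368,123))]: print(n,p[u[1],u[0]],np.round(world("wrist",u,np.median(d[u[1]-4:u[1]+5,u[0]-4:u[0]+5]),T),4))
E
```

```text
time_s: 7.4
tcp_pos: [0.4951, -0.1805, 0.3036]
ee_rot: [[0.894, -0.449, -0.0], [-0.449, -0.894, 0.001], [-0.001, -0.001, -1.0]]
wrist_force: [-0.5, 0.0, -0.7]
gripper_width: 0.008
gripper_force: 0.0
blue [ 49 209 255] [ 0.4976 -0.1811  0.0457]
red [255  29   0] [ 0.5032 -0.2293  0.0557]
white [255 255 255] [ 0.5089 -0.2778  0.0459]
```

Blue is down and red is still up. Now red.

```bash
python3 -m creep '[[-1,14,20,0,0,0,0],[-1,28,40,0,0,0,0],[-1,28,40,0,0,0,0],[-1,28,40,25,0,0,0],[-1,28,40,45,0,0,0],[-1,28,40,58,0,0,0],[-1,28,40,64,0,0,0],[-1,28,40,67,0,0,0]]'; python3 -m creep '[[-1,0,0,2,0,0,0],[-1,0,0,4,0,0,0],[-1,0,0,6,0,0,0],[-1,0,0,8,0,0,0],[-1,0,0,10,0,0,0],[-1,0,0,11.5,0,0,0],[-1,0,0,13,0,0,0],[-1,0,0,13,0,0,0]]'
```

```text
time_s: 8.12
tcp_pos: [0.5017, -0.2288, 0.2351]
ee_rot: [[0.894, -0.448, -0.006], [-0.448, -0.894, 0.001], [-0.005, 0.002, -1.0]]
wrist_force: [-1.4, -0.6, 2.1]
gripper_width: 0.006
gripper_force: 1.1
time_s: 8.78
tcp_pos: [0.5028, -0.2291, 0.2245]
ee_rot: [[0.894, -0.448, 0.001], [-0.448, -0.894, -0.0], [0.001, -0.0, -1.0]]
wrist_force: [-1.4, 1.9, 4.5]
gripper_width: 0.006
gripper_force: 2.4
```

```bash
python3 -m creep '[[-1,0,0,-20,0,0,0],[-1,0,0,-50,0,0,0],[-1,0,0,-80,0,0,0],[-1,0,0,-110,0,0,0],[-1,0,0,-130,0,0,0],[-1,0,0,-140,0,0,0],[-1,0,0,-140,0,0,0],[-1,0,0,-140,0,0,0]]'
python3 - <<'E'
from h import *
look("wrist",["key_blue_top","key_red_top","key_white_top"],"w3")
look("top",["rack","vial_blue_mid","vial_red_mid"],"t3")
E
```

```text
time_s: 9.45
tcp_pos: [0.5024, -0.229, 0.3634]
ee_rot: [[0.894, -0.449, -0.0], [-0.449, -0.894, 0.001], [-0.001, -0.001, -1.0]]
wrist_force: [-0.3, -0.5, 0.3]
gripper_width: 0.006
gripper_force: 0.0
key_blue_top 0.82 [222. 204.] [ 0.496 -0.186  0.045] 569
key_red_top 0.68 [260. 182.] [ 0.499 -0.229  0.046] 778
key_red_top 0.23 [131.  18.] [ 0.68  -0.195  0.049] 2247
key_white_top 0.98 [302. 150.] [ 0.509 -0.278  0.046] 804
vial_blue_mid 0.37 [193. 204.] [0.519 0.191 0.059] 60
vial_red_mid 0.47 [203. 205.] [0.516 0.165 0.061] 49
```

View pics/w3.png

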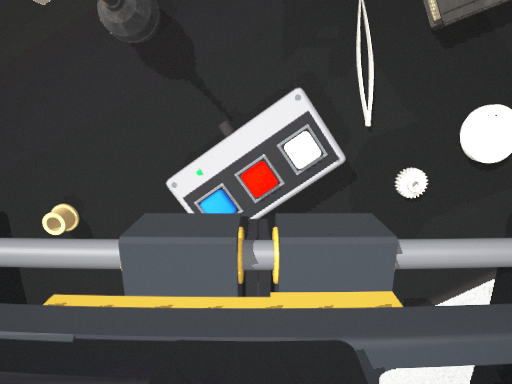

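The picture shows blue (222,204), red (260,182) and white (302,150), all about 45 mm high and so all down. The hand is clear of everything.

```bash
python3 -c "
from station import r
print(r.finish_job())"
```

```text
the job is handed in; nothing more can be done
None
```

I pressed the keys in the vials' order (white, blue, red), the cameras show all three about 10 mm down, and I handed the job in at about 9.5 s with the arm clear; the hand-in returned no verdict.

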